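Clamp the tablet mill's bowl, fit its bayonet lid and hold it on pulse

ROBOT

A 7-joint arm with a two-finger parallel gripper is mounted at the origin on a cart in front of the work surface, level with it; the furniture and walls round the work are solid. World frame = base frame: x ahead of the robot, y to its left, z up, the work surface at z = 0. Lengths are in mm, angles in rad, forces in N, time in s.
With the tool pointing down it reaches from about 400 to 900 mm from the base axis. Payload 5.5 kg.
Tool frame: the origin (TCP) lies midway between the tips of the shut fingers; the grasp point (between the pads) lies 19 mm behind it (robot.hold_point_z is the distance from the TCP to the grasp point, in mm); z points along the fingers, y is the line along which they close (so a half turn about z gives the same grasp; the last joint's range is limited). The gripper opens to 85 mm and grips with 20 to 120 N. Pads are 22 mm wide; open, the fingers measure 114 mm over their backs; the gripper's body (76 mm by 85 mm) begins 54 mm behind the grasp point. The pads swing forward as they close: fully open they stand 13 mm farther back than shut.
Start: joints at [1.551, 0.501, -0.427, 1.55, 0.221, 1.138, -0.21], TCP at [181.413, -624.171, 231.31] pointing down, gripper open.
Joint ranges: [-2.88, 2.88], [-0.31, 2.03], [-1.54, 1.56], [0.2, 2.42], [-1.41, 4.55], [0.19, 2.02], [-2.57, 2.57]. Speed limits (rad/s): [2.57, 2.57, 3.14, 3.14, 3.14, 3.14, 3.14].

INTERFACE

Orientations are given as a unit quaternion [w, x, y, z].
In Python, from bench import robot gives the robot as it stands.
- The arm moves only by the shell command python3 -m creep 'ROWS' [FORCE]. ROWS is JSON, a list of rows, each a list of 3 entries, a list of its own where there are three numbers: the opening, from -1 (shut) to 1 (fully open), then the shift along the world's x, y, z in m, then the turn about the world's z in degrees. A call has 1 to 20 rows; each row shifts and turns the commanded pose from where the row before left it; what a row does not reach is not made up. A row lasts 1/10 s, in which the tool goes at most 50 mm and 8.59 degrees, less where a joint would pass 70% of its speed; a pose out of reach is approached as far as the arm can. A call is refused whole if a number of a shift passes 0.05 or a number of a turn 8.59, either way. A call with a gripper value outside its range is refused whole. The fingers move at their own pace and stop on an object; FORCE is the grip in N (left out, the last holds). Time passes only in rows, so rows that do not move let the fingers close. It gives the time, the measured TCP pose, the force, the opening and the grip force at its end, in the units of the state.
- robot.state(): the state, without advancing time (a new reading comes with each control period).
- robot.snapshot(name): name is "side" or "top"; returns a dict with "img" (384x512x3 uint8, red, green, blue), "z_map" (384x512 float32, mm along the optical axis (not along the pixel's ray), 0 where there is no reading), "fx", "fy", "cx", "cy" (pixels), "R" (3x3) and "t" (3): a world point X has camera coordinates R X + t. Camera axes: x right, y down, z forward; pixel columns grow to the right and rows downward; lengths in mm; the calibration is good to about 2 mm. A picture is of the moment at which its call begins.
- robot.hand_in(): hands the job in; it is judged then, once.
The state is a dict: "time": time; "q": joint angles; "joint_vel": joint speeds; "effort": joint torques, N m; "tool_pos": TCP position; "tcp_rot": TCP orientation; "contact_force": force on the tool from outside, world axes, zero at the start; "moment": the same for the moment, N m; "gripper_width": finger opening in mm; "grip_force": force on a finger pad.
Only numpy, scipy, OpenCV 4.12 (cv2) and the standard library are available. Lean on these libraries where they do the work, as an engineer would, in place of code of your own. Each camera call takes 0.05 s, during which the arm holds its last target. There are 200 camera calls.

TASK

Get the tablet mill running on pulse: first turn both clamp knobs clockwise to their end stops so that their claws hold the bowl down, then set the blue lid into the bowl's collar with its two lugs through the notches. Twist the lid clockwise against its spring to the pulse position, its grip bar pointing at the green marks half way to the lock, never so far that the lock clicks, and finish while still gripping the lid and holding it there. Leave the dosing cup, the blister, the carton and the vial where they are.

Things in the scene. Friction and masses are not known exactly. Their poses are not given: they have to be found in the camera images.
- mill: Tablet mill, fixed to the table: low white oval housing on a dark foot, 145 mm (x) by 228 mm (y), deck 56 mm high. Origin: centre of its underside, on the bowl's axis; z up, -x its front (switch, lamp), +y its left. In the middle stands the bowl's round aluminium collar; a clamp knob at either side. Turns are told as seen from above.
- collar (a point): Centre of the collar's top, on the bowl's axis, 88 mm above the table. Collar 96 mm in outer diameter, bore 53 mm, lip 6 mm thick, a groove below the lip. The lid is fully down when its flange rests on the collar's top: the lid's origin is then 72 mm above the mill's.
- notch (a point): One of the two notches in the collar's lip, 14 mm wide, that let the lid's lugs (8 mm wide) down; short black marks on the collar's top show them. 30 mm from the axis, 0.70 rad anticlockwise from the mill's +x; the other lies across the bore. So the lid goes in with its bar turned 0.70 rad anticlockwise from the mill's x axis (or half a turn from that).
- pulse_mark (a point): Middle of the front green mark on the collar's top, on the mill's x axis, 42 mm in front of the bowl's axis; another green mark lies across the bore, at the back. Each is 0.35 rad wide. Pulse position: the lid's grip bar lies over the green marks, 0.70 rad clockwise from the notches.
- lock_mark (a point): Middle of a red mark on the collar's top (another lies across the bore): the locked position, 0.62 rad clockwise from the middle of the green marks, 1.32 rad from the notches. On the way there the lugs meet a spring catch from about 0.95 rad after the notches; it clicks shut behind them at about 1.3 rad and holds the lid.
- lid: Blue bayonet lid, loose, about 0.12 kg, upright on the table, lugs down; 51 mm high. Origin: centre of its underside, z up. Spigot 48 mm in diameter, 16 mm high, foot chamfered; two lugs, one at either end along its x axis, 8 mm wide, 62 mm over both, z = 2 to 9 mm; flange 68 mm in diameter, z = 16 to 23 mm; grip bar along x, 48 mm long, 14 mm thick, z = 23 to 51 mm. Same after a half turn.
- lid_grip (a point): The middle of the lid's grip bar, 38 mm above the lid's underside.
- clamp_left (a joint): Turn of the left clamp knob (mill's +y side), rad, growing clockwise; 1.40 at the end stop (clamped). Friction 0.05 N m; it stays where left. The black knob is a straight bar, 45 mm long, 12 mm thick, on an upright bolt; its steel claw below points along the bar. At 1.40 the claw points at the bowl's axis (the mill's -y); at value q the bar is turned 1.40 - q anticlockwise from that.
- clamp_left_grip (a point): The point to grip the left clamp knob: on its axis, at mid height of the bar, 104 mm above the table; the bar reaches 14 mm below it and 12 mm above. In the mill's frame [0, 88, 104] mm.
- clamp_right (a joint): The same for the right clamp knob (mill's -y side): at 1.40 the claw points at the bowl's axis (the mill's +y); at a value q the bar is turned 1.40 - q anticlockwise from there.
- clamp_right_grip (a point): The same on the right clamp knob; in the mill's frame [0, -88, 104] mm.
- run_ring (a joint): Turn of the sprung run ring inside the collar, rad, clockwise; 0 at rest. The lid's lugs push it after 0.15 to 0.2 rad of free turn, so it reads 0.48 to 0.56 with the lid on the middle of the green marks, about 1.15 as the lock clicks, 1.32 at its end stop. Its spring turns the lid back when let go: 0.12 N m at 0, 0.2 N m on the green marks.
- cup: Clear dosing cup, 40 mm wide, 36 mm high, on the table in front of the mill; to be left alone.
- blister: Grey tablet blister, 88x38x5 mm, lying in front of the mill; to be left alone.
- tablet_carton: Green and white tablet carton, 90x50x20 mm, lying behind the mill; to be left alone.
- vial: Amber glass vial with a blue cap, 26 mm wide, 53 mm high, standing beyond the lid; to be left alone.
Not all that is in view belongs to the job. What is shaped like the lid but yellow is not meant.

How it is judged:
By the outcome, as a careful person would: the job done as asked, in the order asked, and still so for the second after the job is handed in, while the arm keeps its last pose, push and grip.
It also fails if it takes over 61 s, if anything falls off the work surface, if the arm or the gripper's body presses on something with over 40 N, if the wrist force passes 120 N, or if a joint passes its speed limit or range.

## Working session

There is one attempt and no reset: what is moved stays moved. The work goes in short steps, Python scripts to look and compute and a shell command to move; the robot and the scene stay as the last step left them, time stands still between calls to the robot, and variables do not carry over. Pictures are saved under pics/ and viewed, at most 10 in all, crops included, and the job is handed in when it is done.

```bash
mkdir -p pics; python3 - <<'E'
from bench import robot
import cv2,numpy as np,pickle
for n in("top","side"):
    s=robot.snapshot(n); pickle.dump(s,open(n+".pkl","wb")); cv2.imwrite(f"pics/{n}1.png",s["img"][:,:,::-1])
    print(n,s["fx"],s["cx"],s["cy"],-s["R"].T@s["t"],s["R"].round(2).tolist())
st=robot.state();print({k:np.round(v,3).tolist() for k,v in st.items()},robot.hold_point_z)
E
```

```text
top 356.10348748917323 254.1556570668515 187.0615297698556 [ 501.10107672   74.81532039 1053.49511646] [[0.02, -1.0, -0.01], [-0.99, -0.02, -0.11], [0.11, 0.01, -0.99]]
side 483.6787987470988 262.03652132599757 193.322902194225 [  465.86554046 -1034.1575456    515.92464473] [[0.99, -0.12, -0.02], [-0.06, -0.34, -0.94], [0.11, 0.93, -0.35]]
{'time': 0.1, 'q': [1.551, 0.502, -0.427, 1.551, 0.221, 1.138, -0.21], 'joint_vel': [-0.0, -0.004, -0.0, -0.002, -0.0, 0.002, -0.0], 'effort': [-0.011, -57.081, -5.839, -28.175, 0.01, 0.006, -0.0], 'tool_pos': [181.183, -623.58, 230.367], 'tcp_rot': [-0.001, 0.99, 0.141, -0.0], 'contact_force': [0.129, -0.679, -0.027], 'moment': [-0.033, 0.045, -0.013], 'grip_force': 0.0, 'gripper_width': 85.232} 18.700000000000003
```

View pics/top1.png

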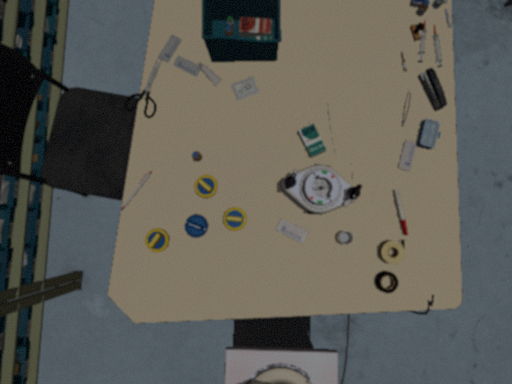

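View pics/side1.png

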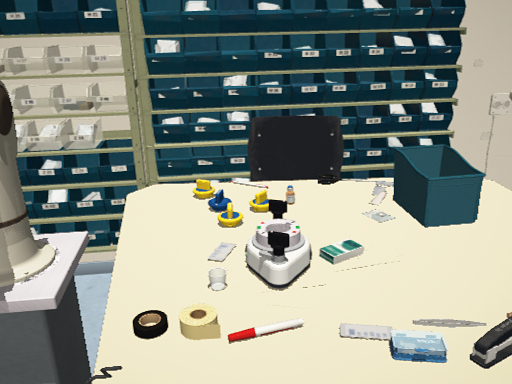

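The top view shows the mill at (322,188) with its knobs at about (290,181) and (354,192). There are four lid-like discs. Those at (157,240), (206,187) and (235,219) have yellow rims, and the one at (197,225) is all blue, matching (220,201) in the side view. The vial is at (197,156). I choose (197,225) and will check it in a crop, next to the mill.

```bash
cat > h.py <<'E'
import numpy as np,pickle,cv2
def ray(s,u,v):
    d=s["R"].T@np.array([(u-s["cx"])/s["fx"],(v-s["cy"])/s["fy"],1]); return -s["R"].T@s["t"],d
def onz(s,u,v,z):
    c,d=ray(s,u,v); return c+d*(z-c[2])/d[2]
def zp(s,u,v):
    c,d=ray(s,u,v); return c+d*s["z_map"][int(round(v)),int(round(u))]
def proj(s,X):
    c=s["R"]@np.asarray(X,float)+s["t"]; return s["cx"]+s["fx"]*c[0]/c[2], s["cy"]+s["fy"]*c[1]/c[2]
E
python3 - <<'E'
from h import *
t=pickle.load(open("top.pkl","rb"));s=pickle.load(open("side.pkl","rb"))
f=lambda im,a,b,c,d,w:cv2.resize(im[b:d,a:c,::-1],(w,300),interpolation=cv2.INTER_CUBIC)
a=np.hstack([f(t["img"],140,170,260,260,400),f(t["img"],272,155,372,230,400)])
b=np.hstack([f(s["img"],185,170,305,260,400),f(s["img"],230,190,330,265,400)])
cv2.imwrite("pics/crop1.png",np.vstack([a,b]))
# lid: blue blob near (197,225)
h=cv2.cvtColor(t["img"],cv2.COLOR_RGB2HSV)
m=cv2.inRange(h,(95,90,30),(125,255,255));n,l,st,c=cv2.connectedComponentsWithStats(m)
for i in range(1,n):
    if st[i,4]>60 and 130<c[i][0]<260 and 150<c[i][1]<260: print("blue",c[i],st[i,4],onz(t,*c[i],23),onz(t,*c[i],51))
for u,v in((290,181),(354,192),(322,188)): print(u,v,zp(t,u,v))
E
```

```text
blue [195.86111111 225.40432099] 324 [497.50429196 253.73644801  23.        ] [497.60202165 248.87490962  51.        ]
290 181 [620.30536594  -7.62617797 115.94182554]
354 192 [ 594.81470607 -177.06822315  113.75913554]
322 188 [ 608.80454836 -101.05981239   66.69732816]
```

View pics/crop1.png

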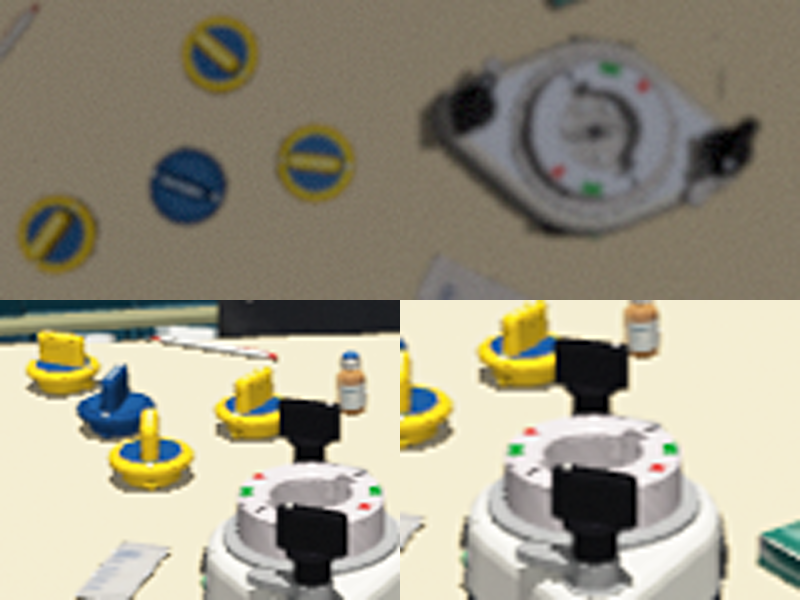

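The crop confirms it: the blue lid at (188,186) has a blue bar, and the other three are yellow. Next I measure the mill pose, the knob bars and the lid bar.

```bash
cat > meas.py <<'E'
from h import *
def cloud(s):
    v,u=np.mgrid[0:384,0:512]; z=s["z_map"]
    c=np.stack([(u-s["cx"])/s["fx"]*z,(v-s["cy"])/s["fy"]*z,z],-1)
    return (c-s["t"])@s["R"]
def pca(P):
    m=P.mean(0); w,V=np.linalg.eigh(np.cov((P-m).T)); r=cv2.minAreaRect(P.astype(np.float32)); return m.round(1),np.degrees(np.arctan2(V[1,1],V[0,1])).round(1),len(P),[np.round(x,1).tolist() if not np.isscalar(x) else round(x,1) for x in r]
def marks(s,name,C):
    h=cv2.cvtColor(s["img"],cv2.COLOR_RGB2HSV)
    for nm,m in(("green",cv2.inRange(h,(45,110,40),(85,255,255))),("red",cv2.inRange(h,(0,90,60),(8,255,255))|cv2.inRange(h,(170,90,60),(180,255,255)))):
        n,l,st,c=cv2.connectedComponentsWithStats(m)
        for i in range(1,n):
            X=onz(s,*c[i],88)
            if np.hypot(*(X-C)[:2])<65 and st[i,4]>2: print(name,nm,c[i].round(1),st[i,4],X.round(1))
E
cat > m1.py <<'E'
from meas import *
C=np.array([607,-95,88])
for nm in("top","side"):
    s=pickle.load(open(nm+".pkl","rb")); P=cloud(s); ok=s["z_map"]>0
    marks(s,nm,C)
    for k,(x,y) in(("L",(620,-8)),("R",(595,-180))):
        q=P[ok&(np.hypot(P[...,0]-x,P[...,1]-y)<45)&(P[...,2]>108)&(P[...,2]<125)]
        print(nm,"knob",k,pca(q[:,:2]),np.median(q[:,2]))
    near=ok&(np.hypot(P[...,0]-497,P[...,1]-250)<45)
    for a,b in((40,60),(14,32)):
        q=P[near&(P[...,2]>a)&(P[...,2]<b)]; print(nm,"lid",a,pca(q[:,:2]),np.median(q[:,2]))
E
python3 m1.py
```

```text
top green [323.8 171.6] 5 [ 651.7 -102.1   88. ]
top green [319.5 201.7] 6 [569.1 -90.6  88. ]
top red [332.3 176.3] 3 [ 639.1 -125.4   88. ]
top red [311.  197.5] 4 [579.9 -67.5  88. ]
top knob L (array([621., -10.]), np.float64(153.8), 73, [[621.7, -10.3], [10.7, 44.7], 64.4]) 114.77443562177378
top knob R (array([ 595.4, -183.1]), np.float64(151.0), 76, [[595.4, -183.7], [11.6, 43.5], 59.4]) 115.26238678772245
top lid 40 (array([496.3, 252.8]), np.float64(71.0), 81, [[496.3, 253.2], [45.4, 13.6], 71.6]) 49.648456596398084
top lid 14 (array([495.9, 252.2]), np.float64(167.0), 347, [[495.9, 253.9], [63.3, 64.9], 1.5]) 22.707340177038585
side green [258.7 226.9] 7 [568.8 -90.7  88. ]
side green [297.  226.5] 6 [ 650.  -102.8   88. ]
side red [262.  222.5] 6 [578.7 -68.9  88. ]
side red [294.  231.5] 6 [ 639.  -126.7   88. ]
side knob L (array([622.8, -13.4]), np.float64(152.9), 77, [[622.4, -12.8], [13.9, 43.1], 61.9]) 112.65993886997526
side knob R (array([ 597. , -187.1]), np.float64(150.4), 112, [[596.6, -185.8], [13.9, 44.1], 64.2]) 112.9383742825178
side lid 40 (array([497.8, 248.4]), np.float64(68.8), 46, [[497.6, 252.2], [47.1, 12.7], 74.5]) 47.76517832788471
side lid 14 (array([495.2, 241.2]), np.float64(-170.6), 173, [[496.4, 250.7], [65.3, 61.0], 59.2]) 21.45387942403184
```

Worked out so far:
- Mill axis is about (609.3,-96.6), yaw -8.4°.
- Knob bars are at 153° (left) and 151° (right), each about 71° before its stop.
- Lid is at (496.5,252), bar at 71°.

The right knob is nearest, so I approach it first, turning +134° to stay within the range of joint 7.

```bash
python3 -m creep '[[-0.15,[0.026,0.0275,0],8.4],[-0.15,[0.026,0.0275,0],8.4],[-0.15,[0.026,0.0275,0],8.4],[-0.15,[0.026,0.0275,0],8.4],[-0.15,[0.026,0.0275,0],8.4],[-0.15,[0.026,0.0275,0],8.4],[-0.15,[0.026,0.0275,0],8.4],[-0.15,[0.026,0.0275,0],8.4],[-0.15,[0.026,0.0275,0],8.4],[-0.15,[0.026,0.0275,0],8.4],[-0.15,[0.026,0.0275,0],8.4],[-0.15,[0.026,0.0275,0],8.4],[-0.15,[0.026,0.0275,0],8.4],[-0.15,[0.026,0.0275,0],8.4],[-0.15,[0.026,0.0275,0],8.4],[-0.15,[0.026,0.0275,0],8.4],[-0.15,[0,0,0],0],[-0.15,[0,0,0],0]]' 40
cat > st.py <<'E'
from bench import robot
import numpy as np
from scipy.spatial.transform import Rotation as R
s=robot.state();w,x,y,z=s["tcp_rot"];M=R.from_quat([x,y,z,w]).as_matrix()
print("t",round(s["time"],2),"pos",np.round(s["tool_pos"],1),"close",np.degrees(np.arctan2(M[1,1],M[0,1])).round(1),"tz",M[:,2].round(3),"q",np.round(s["q"],2),"F",np.round(s["contact_force"],1),"M",np.round(s["moment"],2),"w",round(s["gripper_width"],1),"g",round(s["grip_force"],1))
E
python3 st.py
```

```text
time: 1.9
tool_pos: [597.5, -182.8, 230.6]
tcp_rot: [-0.001, 0.253, 0.967, 0.0]
contact_force: [0.6, 0.2, 0.3]
gripper_width: 35.9
grip_force: 0.0
t 1.9 pos [ 597.5 -182.8  230.6] close 60.7 tz [-0.001  0.001 -1.   ] q [ 0.95  0.63 -1.02  1.6   0.56  1.23  0.88] F [0.6 0.2 0.3] M [-0.02 -0.   -0.02] w 35.9 g 0.0
```

```bash
python3 -m creep '[[-0.15,[-0.001,-0.001,-0.03],0],[-0.15,[0,0,-0.03],0],[-0.15,[0,0,-0.03],0],[-0.15,[0,0,-0.02],0],[-0.15,[0,0,-0.015],0],[-0.15,[0,0,-0.013],0],[-0.15,[0,0,0],0],[-1,[0,0,0],0],[-1,[0,0,0],0],[-1,[0,0,0],0],[-1,[0,0,0],0],[-1,[0,0,0],0],[-1,[0,0,0],0]]' 40; python3 st.py
```

```text
time: 3.2
tool_pos: [597.7, -184.4, 94.5]
tcp_rot: [0.001, 0.253, 0.967, 0.0]
contact_force: [2.5, 3.0, 6.6]
gripper_width: 11.3
grip_force: 43.8
t 3.2 pos [ 597.7 -184.4   94.5] close 60.6 tz [ 0.002  0.    -1.   ] q [ 0.88  0.77 -0.9   1.71  0.7   1.01  0.78] F [2.5 3.  6.6] M [ 0.61 -0.37 -0.01] w 11.3 g 43.8
```

```bash
python3 -m creep '[[-1,[0,0,0],-6],[-1,[0,0,0],-6],[-1,[0,0,0],-6],[-1,[0,0,0],-6],[-1,[0,0,0],-6],[-1,[0,0,0],-6],[-1,[0,0,0],-6],[-1,[0,0,0],-6],[-1,[0,0,0],-6],[-1,[0,0,0],-6],[-1,[0,0,0],-6],[-1,[0,0,0],0],[-1,[0,0,0],0]]'; python3 st.py
```

```text
time: 4.5
tool_pos: [596.7, -184.8, 94.5]
tcp_rot: [0.0, 0.74, 0.673, -0.0]
contact_force: [-0.9, 3.0, 8.1]
gripper_width: 10.9
grip_force: 44.1
t 4.5 pos [ 596.7 -184.8   94.5] close -5.4 tz [ 0. -0. -1.] q [ 0.73  0.67 -0.65  1.71  0.5   0.92 -0.22] F [-0.9  3.   8.1] M [ 0.6   0.35 -0.09] w 10.9 g 44.1
```

```bash
python3 -m creep '[[-1,[0,0,0],-3],[-1,[0,0,0],-3],[-1,[0,0,0],0],[-1,[0,0,0],0]]'; python3 st.py
```

```text
time: 4.9
tool_pos: [596.7, -184.8, 94.6]
tcp_rot: [0.001, 0.773, 0.635, -0.0]
contact_force: [-1.4, 2.1, 7.6]
gripper_width: 11.0
grip_force: 54.9
t 4.9 pos [ 596.7 -184.8   94.6] close -11.2 tz [ 0.    -0.001 -1.   ] q [ 0.71  0.67 -0.63  1.72  0.48  0.92 -0.31] F [-1.4  2.1  7.6] M [0.58 0.41 1.22] w 11.0 g 54.9
```

The right knob is at its stop: the moment jumped to 1.2 N m. Now the left one.

```bash
python3 -m creep '[[-0.15,[0,0,0],2],[-0.15,[0,0,0],0],[-0.15,[0,0,0],0],[-0.15,[0,0,0.03],0],[-0.15,[0,0,0.03],0],[-0.15,[0.0025,0.0174,0],7.3],[-0.15,[0.0025,0.0174,0],7.3],[-0.15,[0.0025,0.0174,0],7.3],[-0.15,[0.0025,0.0174,0],7.3],[-0.15,[0.0025,0.0174,0],7.3],[-0.15,[0.0025,0.0174,0],7.3],[-0.15,[0.0025,0.0174,0],7.3],[-0.15,[0.0025,0.0174,0],7.3],[-0.15,[0.0025,0.0174,0],7.3],[-0.15,[0.0025,0.0174,0],7.3],[-0.15,[0,0,0],0],[-0.15,[0,0,0],0]]' 40; python3 st.py
```

```text
time: 6.6
tool_pos: [621.1, -11.8, 152.9]
tcp_rot: [-0.0, 0.23, 0.973, -0.0]
contact_force: [-0.2, -1.1, 0.5]
gripper_width: 36.6
grip_force: 0.0
t 6.6 pos [621.1 -11.8 152.9] close 63.4 tz [-0.001 -0.    -1.   ] q [ 0.64  0.71 -0.97  1.68  0.64  1.1   0.59] F [-0.2 -1.1  0.5] M [0.01 0.   0.01] w 36.6 g 0.0
```

```bash
python3 -m creep '[[-0.15,[0.001,0.001,-0.03],0],[-0.15,[0,0,-0.02],0],[-0.15,[0,0,-0.01],0],[-0.15,[0,0,0],0],[-1,[0,0,0],0],[-1,[0,0,0],0],[-1,[0,0,0],0],[-1,[0,0,0],0],[-1,[0,0,0],0],[-1,[0,0,0],0]]' 40; python3 st.py
```

```text
time: 7.6
tool_pos: [623.0, -9.9, 94.2]
tcp_rot: [0.001, 0.228, 0.974, 0.0]
contact_force: [-0.6, 0.9, 5.5]
gripper_width: 11.3
grip_force: 42.8
t 7.6 pos [623.   -9.9  94.2] close 63.6 tz [ 0.001  0.    -1.   ] q [ 0.61  0.78 -0.91  1.71  0.71  1.02  0.55] F [-0.6  0.9  5.5] M [-0.02  0.13  0.01] w 11.3 g 42.8
```

```bash
python3 -m creep '[[-1,[0,0,0],-6],[-1,[0,0,0],-6],[-1,[0,0,0],-6],[-1,[0,0,0],-6],[-1,[0,0,0],-6],[-1,[0,0,0],-6],[-1,[0,0,0],-6],[-1,[0,0,0],-6],[-1,[0,0,0],-6],[-1,[0,0,0],-6],[-1,[0,0,0],-6],[-1,[0,0,0],-4],[-1,[0,0,0],-4],[-1,[0,0,0],0],[-1,[0,0,0],0]]'; python3 st.py
```

```text
time: 9.1
tool_pos: [622.3, -10.3, 94.2]
tcp_rot: [0.001, 0.767, 0.641, -0.0]
contact_force: [-2.6, -1.6, 7.7]
gripper_width: 11.3
grip_force: 48.1
t 9.1 pos [622.3 -10.3  94.2] close -10.2 tz [ 0.    -0.002 -1.   ] q [ 0.43  0.66 -0.63  1.72  0.48  0.92 -0.58] F [-2.6 -1.6  7.7] M [-0.16  0.63  0.9 ] w 11.3 g 48.1
```

```bash
python3 -m creep '[[-0.15,[0,0,0],2],[0,[0,0,0],0],[0,[0,0,0],0],[0,[0,0,0.03],0],[0,[0,0,0.03],0],[0,[-0.0125,0.0262,0],-1.1],[0,[-0.0125,0.0262,0],-1.1],[0,[-0.0125,0.0262,0],-1.1],[0,[-0.0125,0.0262,0],-1.1],[0,[-0.0125,0.0262,0],-1.1],[0,[-0.0125,0.0262,0],-1.1],[0,[-0.0125,0.0262,0],-1.1],[0,[-0.0125,0.0262,0],-1.1],[0,[-0.0125,0.0262,0],-1.1],[0,[-0.0125,0.0262,0],-1.1],[0,[0,0,0],0],[0,[0,0,0],0]]' 40; python3 st.py
python3 - <<'E'
from meas import *
from bench import robot
C=np.array([609,-96.6,88]);v=[]
for nm in("top","side"):
    s=robot.snapshot(nm);pickle.dump(s,open(nm+"2.pkl","wb"));P=cloud(s);ok=s["z_map"]>0
    marks(s,nm,C)
    for k,(x,y) in(("L",(622,-10)),("R",(597,-184))):
        q=P[ok&(np.hypot(P[...,0]-x,P[...,1]-y)<30)&(P[...,2]>106)&(P[...,2]<125)]
        print(nm,k,pca(q[:,:2]) if len(q)>5 else "hid")
    v.append(s["img"])
u,w=proj(s,[560,100,60]);u,w=int(u),int(w)
cv2.imwrite("pics/s2.png",cv2.resize(v[1][150:290,170:340,::-1],(680,560),interpolation=cv2.INTER_CUBIC))
E
```

```text
time: 10.8
tool_pos: [497.0, 252.4, 153.3]
tcp_rot: [0.0, 0.816, 0.579, -0.0]
contact_force: [-0.3, -0.6, 0.4]
gripper_width: 42.5
grip_force: 0.0
t 10.8 pos [497.  252.4 153.3] close -19.3 tz [ 0. -0. -1.] q [ 0.04  0.49 -0.71  1.85  0.39  0.94 -1.18] F [-0.3 -0.6  0.4] M [-0.03  0.03  0.04] w 42.5 g 0.0
top green [323.8 171.6] 5 [ 651.7 -102.1   88. ]
top green [319.4 201.8] 5 [568.7 -90.3  88. ]
top red [332.4 175.8] 5 [ 640.6 -125.5   88. ]
top red [311.  197.5] 4 [579.9 -67.5  88. ]
top L (array([621.1,  -9.9]), np.float64(82.0), 74, [[621.7, -10.3], [42.9, 12.2], 78.5])
top R (array([ 595.3, -183.2]), np.float64(82.4), 82, [[595.9, -184.2], [44.1, 12.1], 81.7])
side green [258.7 226.9] 7 [568.8 -90.7  88. ]
side green [297.  226.5] 6 [ 650.  -102.8   88. ]
side red [262.  222.5] 6 [578.7 -68.9  88. ]
side red [294.  231.5] 6 [ 639.  -126.7   88. ]
side L (array([622.2, -18. ]), np.float64(81.6), 47, [[623.1, -13.4], [40.0, 9.3], 81.1])
side R (array([ 596. , -191.5]), np.float64(80.9), 76, [[596.7, -187.5], [40.7, 9.9], 81.2])
```

View pics/s2.png

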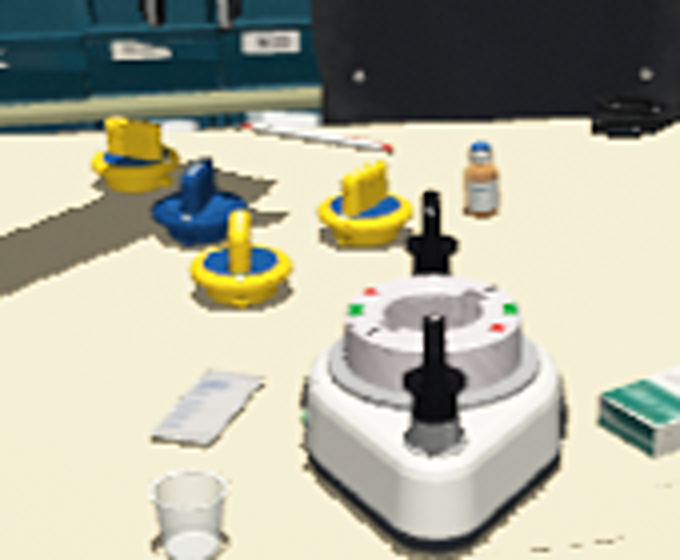

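Both knob bars now lie at 82°, pointing at the bowl's axis, so both are clamped. The lid and the other items are undisturbed. Now I grip the lid by its bar.

```bash
python3 -m creep '[[0,[-0.0005,0,-0.03],0],[0,[0,0,-0.03],0],[0,[0,0,-0.03],0],[0,[0,0,-0.02],0],[0,[0,0,-0.015],0],[0,[0,0,0],0],[-1,[0,0,0],0],[-1,[0,0,0],0],[-1,[0,0,0],0],[-1,[0,0,0],0],[-1,[0,0,0],0],[-1,[0,0,0],0]]' 60; python3 st.py
```

```text
time: 12.1
tool_pos: [497.7, 252.2, 29.4]
tcp_rot: [0.0, 0.816, 0.578, 0.001]
contact_force: [-0.4, -0.0, 5.5]
gripper_width: 12.4
grip_force: 62.5
t 12.1 pos [497.7 252.2  29.4] close -19.4 tz [ 0.002  0.001 -1.   ] q [-0.06  0.67 -0.59  1.91  0.54  0.73 -1.31] F [-0.4 -0.   5.5] M [-0.15  0.07 -0.03] w 12.4 g 62.5
```

```bash
python3 -m creep '[[-1,[0,0,0.02],0],[-1,[0,0,0.04],0],[-1,[0,0,0.04],0],[-1,[0,0,0.035],0],[-1,[0.0093,-0.0291,0],-3.24],[-1,[0.0093,-0.0291,0],-3.24],[-1,[0.0093,-0.0291,0],-3.24],[-1,[0.0093,-0.0291,0],-3.24],[-1,[0.0093,-0.0291,0],-3.24],[-1,[0.0093,-0.0291,0],-3.24],[-1,[0.0093,-0.0291,0],-3.24],[-1,[0.0093,-0.0291,0],-3.24],[-1,[0.0093,-0.0291,0],-3.24],[-1,[0.0093,-0.0291,0],-3.24],[-1,[0.0093,-0.0291,0],-3.24],[-1,[0.0093,-0.0291,0],-3.24],[-1,[0,0,0],0],[-1,[0,0,0],0],[-1,[0,0,0],0]]'; python3 st.py
cat > m3.py <<'E'
from meas import *
from bench import robot
import sys
ims=[]
for nm in("top","side"):
    s=robot.snapshot(nm);pickle.dump(s,open(nm+"3.pkl","wb"));P=cloud(s);ok=s["z_map"]>0
    h=cv2.cvtColor(s["img"],cv2.COLOR_RGB2HSV);m=cv2.inRange(h,(95,90,30),(125,255,255))>0
    q=P[ok&m&(np.hypot(P[...,0]-609,P[...,1]+97)<60)&(P[...,2]>80)]
    if len(q)>20:
        zt=np.percentile(q[:,2],97);b=q[q[:,2]>zt-8];f=q[q[:,2]<zt-20]
        print(nm,"ztop",zt.round(1),"bar",pca(b[:,:2]),"flange",pca(f[:,:2]) if len(f)>5 else "")
    u,v=map(int,proj(s,[609,-97,100]));ims.append(cv2.resize(s["img"][v-50:v+50,u-50:u+50,::-1],(400,400),interpolation=cv2.INTER_CUBIC))
cv2.imwrite(sys.argv[1],np.hstack(ims))
E
python3 m3.py pics/s3.png
```

```text
time: 14.0
tool_pos: [608.4, -96.3, 163.1]
tcp_rot: [-0.001, 0.962, 0.274, -0.0]
contact_force: [0.1, 0.6, -1.6]
gripper_width: 12.6
grip_force: 61.5
t 14.0 pos [608.4 -96.3 163.1] close -58.2 tz [-0.     0.001 -1.   ] q [ 0.47  0.52 -0.48  1.7   0.28  0.99 -1.12] F [ 0.1  0.6 -1.6] M [ 0.03 -0.04  0.02] w 12.6 g 61.5
top ztop 251.1 bar (array([576.3, -71.7]), np.float64(100.0), 5, [[576.3, -70.7], [1.2, 13.4], 8.9]) flange (array([603.8, -82.8]), np.float64(-147.7), 102, [[599.8, -78.9], [60.3, 33.1], 30.5])
side ztop 333.7 bar (array([ 644.8, -108.2]), np.float64(90.8), 17, [[644.2, -111.4], [4.9, 46.8], 1.3]) flange (array([ 605.9, -111.2]), np.float64(176.3), 463, [[608.3, -103.2], [55.8, 65.1], 81.3])
```

View pics/s3.png

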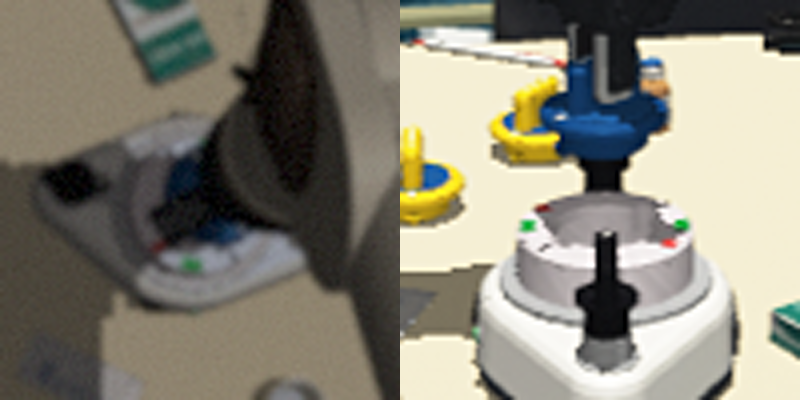

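The lid hangs level in the grip over the collar. In the side crop the flange centre is at column 604 and the collar at 604. I lower it to just above the collar, then slowly in.

```bash
python3 -m creep '[[-1,[0.001,-0.0007,-0.02],0],[-1,[0,0,-0.015],0],[-1,[0,0,-0.008],0],[-1,[0,0,-0.003],0],[-1,[0,0,-0.003],0],[-1,[0,0,-0.003],0],[-1,[0,0,0],0]]'; python3 st.py
```

```text
time: 14.8
tool_pos: [609.6, -98.1, 111.3]
tcp_rot: [0.0, 0.962, 0.273, 0.0]
contact_force: [0.9, 0.1, -2.3]
gripper_width: 12.8
grip_force: 61.5
t 14.8 pos [609.6 -98.1 111.3] close -58.3 tz [ 0. -0. -1.] q [ 0.45  0.59 -0.45  1.73  0.32  0.9  -1.15] F [ 0.9  0.1 -2.3] M [-0.05 -0.04 -0.04] w 12.8 g 61.5
```

```bash
python3 -m creep '[[-1,[0,0.0005,-0.002],0],[-1,[0,0,-0.002],0],[-1,[0,0,-0.002],0],[-1,[0,0,-0.002],0],[-1,[0,0,-0.001],0],[-1,[0,0,-0.001],0],[-1,[0,0,0],0],[-1,[0,0,0],0]]'; python3 st.py
```

```text
time: 15.6
tool_pos: [609.5, -97.6, 101.5]
tcp_rot: [0.0, 0.962, 0.273, -0.0]
contact_force: [-0.9, 0.2, 2.5]
gripper_width: 12.8
grip_force: 61.8
t 15.6 pos [609.5 -97.6 101.5] close -58.3 tz [ 0. -0. -1.] q [ 0.45  0.6  -0.45  1.74  0.32  0.88 -1.16] F [-0.9  0.2  2.5] M [-0.03  0.37  0.01] w 12.8 g 61.8
```

```bash
python3 -m creep '[[-1,[0,0,-0.001],0],[-1,[0,0,0],0],[-1,[0,0,0],-4],[-1,[0,0,0],-4],[-1,[0,0,0],-4],[-1,[0,0,0],-4],[-1,[0,0,0],-4],[-1,[0,0,0],-4],[-1,[0,0,0],-4],[-1,[0,0,0],-4],[-1,[0,0,0],-4],[-1,[0,0,0],-4],[-1,[0,0,0],0],[-1,[0,0,0],0]]' 90; python3 st.py; python3 m3.py pics/s4.png
```

```text
time: 17.0
tool_pos: [610.6, -95.6, 101.6]
tcp_rot: [-0.001, 0.997, -0.071, 0.001]
contact_force: [-1.7, 2.3, 7.2]
gripper_width: 11.8
grip_force: 91.2
t 17.0 pos [610.6 -95.6 101.6] close -98.2 tz [ 0.002  0.001 -1.   ] q [ 0.33  0.57 -0.29  1.74  0.2   0.85 -1.76] F [-1.7  2.3  7.2] M [0.6  0.44 0.08] w 11.8 g 91.2
top ztop 244.2 bar (array([576.7, -79.5]), np.float64(66.2), 7, [[576.6, -79.9], [10.4, 0.5], 67.3]) flange (array([594.2, -83.5]), np.float64(59.6), 87, [[592.4, -85.4], [49.0, 18.1], 55.9])
side ztop 121.3 bar (array([ 614.9, -101.8]), np.float64(170.3), 47, [[619.2, -102.2], [14.0, 57.9], 77.5]) flange (array([ 609.2, -110. ]), np.float64(165.1), 254, [[606.9, -99.9], [58.2, 72.4], 55.2])
```

View pics/s4.png

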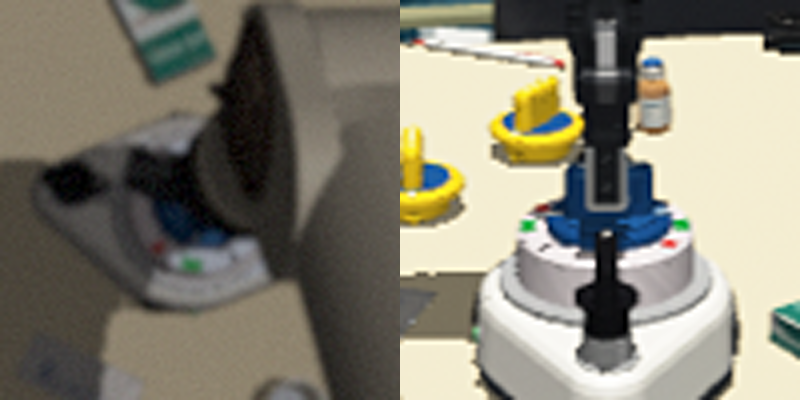

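The lid is seated with its bar about over the green marks. I relieve the down-push slightly, check the spring moment, and fit the bar's direction in the side view.

```bash
python3 -m creep '[[-1,[0,0,0.001],0],[-1,[0,0,0],0],[-1,[0,0,0],0]]'; python3 st.py; python3 - <<'E'
from meas import *
from bench import robot
s=robot.snapshot("side");P=cloud(s)
h=cv2.cvtColor(s["img"],cv2.COLOR_RGB2HSV);m=cv2.inRange(h,(95,90,20),(130,255,255))>0
m=cv2.erode(m.astype(np.uint8),np.ones((1,1)))>0
for a,b in((99,121),(100,112),(108,122)):
    q=P[m&(s["z_map"]>0)&(np.hypot(P[...,0]-609,P[...,1]+97)<34)&(P[...,2]>a)&(P[...,2]<b)]
    q=q[:,:2].astype(np.float32); l=cv2.fitLine(q,cv2.DIST_HUBER,0,.01,.01).ravel()
    print(len(q),np.degrees(np.arctan2(l[1],l[0])),l[2:],q[:,0].min(),q[:,0].max())
E
```

```text
time: 17.4
tool_pos: [610.6, -95.8, 101.7]
tcp_rot: [-0.001, 0.997, -0.071, 0.001]
contact_force: [1.7, 5.6, 1.6]
gripper_width: 12.1
grip_force: 90.5
t 17.4 pos [610.6 -95.8 101.7] close -98.2 tz [ 0.002  0.002 -1.   ] q [ 0.33  0.57 -0.29  1.74  0.2   0.85 -1.76] F [1.7 5.6 1.6] M [ 1.1  -0.36  0.23] w 12.1 g 90.5
100 -9.051968 [ 614.01685 -101.73876] 590.45605 634.9938
52 -9.142265 [ 613.3017  -101.85192] 590.45605 634.9938
65 -8.685782 [ 612.54913 -101.38616] 590.52374 633.0232
```

```bash
python3 -m creep '[[-1,[0,0,-0.0007],0],[-1,[0,0,0],0],[-1,[0,0,0],0],[-1,[0,0,0],0],[-1,[0,0,0],0]]'; python3 st.py; python3 -c "
from bench import robot
print(robot.hand_in())"
```

```text
time: 17.95
tool_pos: [610.6, -95.8, 101.6]
tcp_rot: [-0.001, 0.997, -0.071, 0.001]
contact_force: [-0.2, 6.4, 5.4]
gripper_width: 12.1
grip_force: 91.1
t 17.95 pos [610.6 -95.8 101.6] close -98.2 tz [ 0.002  0.001 -1.   ] q [ 0.33  0.57 -0.29  1.74  0.2   0.85 -1.76] F [-0.2  6.4  5.4] M [1.1  0.04 0.18] w 12.1 g 91.1
the job is handed in; nothing more can be done
None
```

I handed the job in at about 18 s with both clamp knobs at their end stops and the blue lid seated, gripped and held at pulse against its spring (bar within about 1° of the green marks); the hand-in gave no verdict.

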